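Draw the pinning tray up to the stop and clamp it

ROBOT

A 6-joint arm with a two-finger parallel gripper is mounted at the origin on the work surface. World frame = base frame: x ahead of the robot, y to its left, z up, the work surface at z = 0. Lengths are in m, angles in rad, forces in N, time in s.
With the tool pointing down it reaches from about 0.35 to 0.775 m from the base axis. Payload 7.3 kg.
Tool frame: the origin (TCP) lies at the very end of the fingers, on their centre line; the grasp point (between the pads) lies 19 mm behind it; z points along the fingers, y is the line along which they close (so a half turn about z gives the same grasp; the last joint's range is limited). The gripper opens to 92 mm and grips with 3 to 60 N. Pads are 19 mm wide; open, the fingers measure 130 mm over their backs; the gripper's body (75 mm by 190 mm) begins 47 mm behind the grasp point.
Start: joints at [-1.496, 0.342, 1.524, -0, 1.275, -0.146], TCP at [0.115, -0.512, 0.227] pointing down, gripper open.
Joint ranges: [-2.53, 2.53], [-0.77, 2.02], [0.04, 2.7], [-1, 4.14], [0.28, 2.66], [-3.11, 3.11]. Speed limits (rad/s): [2.57, 2.57, 3.14, 3.14, 3.14, 3.14].

INTERFACE

Orientations are given as [roll, pitch, yaw] about the fixed x, y, z axes, in that order (R = Rz(yaw) Ry(pitch) Rx(roll)).
In Python, from cell import observe, read_camera, get_calibration, hand_in, search_frame gives the robot as it stands.
- The arm moves only by the tool step_arm, never from a script. Its argument "commands" is a list of rows, each an object with "translation": the shift along the tool's x, y, z in mm, a list of three; "roll": the turn about the tool's z in rad. In form: [{"translation": [x, y, z], "roll": roll}, ...]. A call has 1 to 20 rows; each row shifts and turns the commanded pose from where the row before left it, along the tool's axes as they then stand; what a row does not reach is not made up. A row lasts 1/12 s, in which the tool goes at most 41.7 mm and 7.16 degrees, less where a joint would pass 70% of its speed; a pose out of reach is approached as far as the arm can. A call is refused whole if a number of a shift passes 41.7 or a number of a turn 0.125, either way. A call with a gripper value outside its range is refused whole. "fingers" is the opening, from 0 (shut) to 1 (fully open), set as the call begins (left out, the last holds). The fingers move at their own pace and stop on an object; "grip_force" is the grip in N (left out, the last holds). Time passes only in rows, so rows that do not move let the fingers close. It gives the time, the measured TCP pose, the force, the opening and the grip force at its end, in the units of the state.
- observe(): the state, without advancing time (a new reading comes with each control period).
- read_camera(name): name is "scene" or "top" or "wrist"; returns the picture (384x512x3 uint8, red, green, blue); there is no depth.
- get_calibration(name): a dict with "camera_matrix" (3x3 intrinsics, pixels), "dist_coeffs" ([k1, k2, p1, p2, k3] as OpenCV has them; the pictures are not rectified), "world_from_camera" (4x4, takes a point from camera to world coordinates). Camera axes: x right, y up, looking along -z (the intrinsics and any distortion apply to the point x, -y, -z); pixel columns grow to the right and rows downward; lengths in m; the calibration is good to about 2 mm. A picture is of the moment at which its call begins: read the wrist's pose just before it. get_calibration takes no time and is no camera call; for the wrist camera it gives the pose at the moment of the call.
- hand_in(): hands the job in; it is judged then, once.
Trained networks look in the newest picture that a camera, given by its name, has taken for a name from the list of things; names that differ only in an ending like _2 or _b are one class to them, and where a whole thing is asked for, a point or a joint stands for the part that bears it (a point fixed in the world has none). Each returns a list of dicts, best first, with "confidence" (0 to 1); they miss things now and then, are a little off and sometimes report something else, mostly with a low value. They report only what shows in the picture. A call takes as long as a camera call.
- search_frame(camera, name): "at" ([x, y, z] in m, in world coordinates, good to about 4 mm: the middle of the surface that is visible of it).
The state is a dict: "time": time; "qpos": joint angles; "qvel": joint speeds; "joint_efforts": joint torques, N m; "tool_pos": TCP position; "tool_rot": TCP orientation; "contact_force": force on the tool from outside, world axes, zero at the start; "torque": the same for the moment, N m; "opening": finger opening in m; "grip_force": force on a finger pad.
Only numpy, scipy, OpenCV 4.12 (cv2) and the standard library are available. Lean on these libraries where they do the work, as an engineer would, in place of code of your own. Each camera call takes 0.05 s, during which the arm holds its last target. There are 200 camera calls.

TASK

Hook a fingertip behind the far rim of the wooden pinning tray (hook it, do not pinch it) and draw it towards you along its board, with no more than about one and a half kilos of pull, until it is pulled up firmly, square and home against the front stop. Then swing the red-knobbed cam lever round until the cam holds the tray snugly against the side fence, with about one kilo of push at the knob and no more than needed, and take your hand away. Keep the tray flat on the board with the wire spool in it, and leave everything else on the bench alone.

Things in the scene. Friction and masses are not known exactly. Their poses are not given: they have to be found in the camera images.
- jig: Holding jig: plywood board fixed on the bench, 400 x 270 mm, its top 18 mm above the bench; carries the front stop (end nearest the robot), side fence and cam clamp. Origin: at bench height below the middle of the stop's face. x points along the board away from the robot, y left along the stop's face. The board spans x -35 to +365, y -155 to +115 mm. Its place and yaw vary.
- stop: Front stop: dark wood batten screwed to the jig, 170 mm long (y), 26 mm wide, 30 mm high above the board. Origin: middle of the lower edge of its face towards the tray, on the board's top; axes as the jig's. The tray's front wall must end flat against this face (the plane x = 0), the tray's centre line within 12 mm of y = 0.
- fence: Side fence: dark wood batten screwed to the jig left (+y) of the tray, 300 mm long, 24 mm wide, 26 mm high above the board. Origin: near end of the lower edge of its face towards the tray, on the board's top, 80 mm left of the stop's origin; axes as the jig's. Its face is the plane y = 0; the tray lies on the -y side.
- clamp: Cam clamp right (-y) of the tray: fixed steel foot with an upright pivot, carrying a wooden cam disc and its lever. Origin: on the pivot axis at the board's top; axes as the jig's. Screwed down 60 to 100 mm beyond the stop's face, 109 mm (+-2 mm) right of the jig's x axis. Disc: 52 mm across, 10 to 32 mm above the board, 16 mm off the pivot; swung, it comes out against the tray's right wall.
- cam (a joint): Angle of the cam lever about its upright pivot: 0 open, 1.4 end of swing, growing anticlockwise from above; starts at 0 to 0.15. The lever points at -75 degrees plus this angle from the jig's x axis. It stays where left. Turning takes 3 to 4 N at the knob; past about 0.6 it slides the tray sideways to the fence (1 to 3 N more); between 0.9 and 1.3 it starts to bear hard.
- cam_knob (a point): Centre of the top of the red knob on the cam lever: upright cylinder, 22 mm across, 34 mm high, 100 mm from the pivot axis; top 62 mm, foot 28 mm above the board. The 12 mm steel rod meets it 40 mm above the board. Once the cam bears hard, each N more at the knob adds some 4 N of clamping: stop when the push needed to keep it turning slowly reaches 9 to 12 N (it drops when you stop).
- tray: Pinning tray: pale wood, open, 170 mm long (x) by 160 mm wide (y), walls 45 mm high, 9 mm thick, 0.6 to 0.95 kg, loose on the board. Along its far wall lies a wrest plank (56 mm in x, top 39 mm above the underside) with steel tuning pins (tops 64 mm above it). Origin: centre of the underside; x to its far wall, y to its left. Starts 50 to 110 mm off the stop, roughly square, clear of the fence.
- tray_rim (a point): Middle of the top edge of the tray's far wall, outer face: 85 mm from the tray's origin along x, 45 mm above its underside. The board behind is free: a fingertip can go down outside the wall to just above the board and pull. Sliding takes 2 to 7 N; at the stop the pull rises steeply, some 5 N per mm: 9 to 13 N, held a moment, is firm.
- tray_front (a point): Middle of the outer face of the tray's front wall, 85 mm from the tray's origin along -x, 20 mm above its underside.
- tray_left (a point): Middle of the outer face of the tray's left wall, 80 mm from the tray's origin along +y, 13 mm above its underside. It ends against the fence's face.
- spool: Copper-coloured spool of wire, 34 mm across and 22 mm high, standing loose on the tray's 9 mm thick floor in its front part. It rides along. Origin: centre of its underside.
- glue: Yellow glue bottle, 52 mm across, 150 mm high. Leave alone. Origin: centre of its underside.
- pin_jar: Glass jar with a steel cap, 62 mm across, 75 mm high. Leave alone. Origin: centre of its underside.
- plane: Small steel bench plane, 150 x 46 mm, about 50 mm high. Leave alone. Origin: centre of its underside, x along its length.
- tuning_key: T-shaped tuning key with a wooden cross handle 100 mm long and a steel shank 85 mm long, lying flat, 18 mm high. Leave alone. Origin: middle of the shank, on the bench; x along the shank away from the handle.
- screwdriver: Screwdriver lying on the bench, about 200 mm long. Leave alone. Its origin lies near its middle.
- offcut: Brown wood offcut, 120 x 35 x 22 mm. Leave alone. Origin: centre of its underside.
- mug: Blue mug, 72 mm across, 85 mm high. Leave alone. Origin: centre of its underside.

How it is judged:
On the way:
1. the tray is pulled up firmly (at least 6 N), square and home against the front stop (contact force between stop and tray above 6 N and x of tray_front in the frame of stop below 0.0025 m and angle between the x axis of tray and the x axis of jig, either way round below 0.02 rad), for 0.3 s.
At the end, for the whole second after the job is handed in: The tray lies flat with its front wall within 2.5 mm of the stop's face and square to the jig within 0.02 rad, its left wall within 2.5 mm of the fence's face, the cam gripping it with more than 15 N by itself; the spool still in the tray; everything at rest and nothing touched by the robot (x of tray_front in the frame of stop below 0.0025 m and angle between the x axis of tray and the x axis of jig, either way round below 0.02 rad and y of tray_left in the frame of fence above -0.0025 m and contact force between clamp and tray above 15 N and angle between tray's own z axis and vertical below 0.03 rad and linear speed of tray below 0.01 m/s and horizontal distance between spool and tray below 0.085 m and z of spool in the frame of tray below 0.03 m).
It fails at once if the tray is pulled or pushed by the hand with more than 16 N (contact force between any of the fingers, the arm and tray above 16 N).
It fails at once if the tray is squeezed in the clamp with more than 60 N (contact force between clamp and tray above 60 N).
It fails at once if the tray is tipped up or the spool comes out of it (angle between tray's own z axis and vertical above 0.12 rad or distance between spool and tray above 0.1 m).
It fails at once if another thing on the bench is disturbed by more than 30 mm (distance of any of glue, pin_jar, plane, tuning_key, screwdriver, offcut, mug from where it was at the start of the episode above 0.03 m).
It also fails if it takes over 72 s, if anything falls off the work surface, if the arm or the gripper's body presses on something with over 40 N, if the wrist force passes 120 N, or if a joint passes its speed limit or range.

## Working session

There is one attempt and no reset: what is moved stays moved. The work goes in short steps, Python scripts to look and compute and a tool call to move; the robot and the scene stay as the last step left them, time stands still between calls to the robot, and variables do not carry over. Pictures are saved under pics/ and viewed, at most 10 in all, crops included, and the job is handed in when it is done.

Besides the shell and the picture viewer there is one more tool, called after "Request:" as name(argument=value, ...), one argument or row to a line, values as JSON. step_arm: Moves the arm, as the interface text tells. Its arguments: {"type":"object","properties":{"commands":{"type":"array"},"fingers":{"type":"number"},"grip_force":{"type":"number"}},"required":["commands"]}

```bash
mkdir -p pics
python3 - <<'E'
from cell import *
import cv2,numpy as np
s=observe();print(s['time'],s['tool_pos'],s['tool_rot'],s['contact_force'],s['opening'])
ims=[]
for c in('top','scene'):
    im=read_camera(c);cv2.imwrite(f'pics/{c}0.png',im[:,:,::-1])
    for n in('tray','tray_rim','tray_front','tray_left','cam_knob','clamp','stop','fence','jig','spool')if c=='top' else('tray_rim','cam_knob','stop','fence'):
        r=search_frame(c,n);print(c,n,[(np.round(d['at'],3).tolist(),round(d['confidence'],2)) for d in r[:2]])
print(get_calibration('top'))
E
```

```text
0.0 [ 0.11495483 -0.51183488  0.22605374] [-3.14005881e+00 -2.22988697e-04  2.20769771e-01] [-0.04995802  0.04229406 -0.27787154] 0.09197832859052564
top tray [([0.544, -0.015, 0.054], 0.59)]
top tray_rim [([0.541, -0.013, 0.055], 0.63)]
top tray_front [([0.542, -0.013, 0.058], 0.74), ([0.488, -0.035, 0.048], 0.59)]
top tray_left [([0.543, -0.012, 0.051], 0.69)]
top cam_knob [([0.475, -0.146, 0.061], 0.9)]
top clamp [([0.47, -0.141, 0.051], 0.66)]
top stop [([0.338, -0.017, 0.048], 0.88), ([0.48, -0.143, 0.065], 0.65)]
top fence [([0.488, 0.076, 0.039], 0.86)]
top jig [([0.45, -0.033, 0.012], 0.81)]
top spool [([0.49, -0.033, 0.047], 0.66)]
scene tray_rim [([0.554, -0.013, 0.056], 0.74)]
scene cam_knob [([0.481, -0.15, 0.062], 0.67)]
scene stop [([0.353, -0.026, 0.051], 0.75)]
scene fence [([0.502, 0.079, 0.047], 0.91)]
{'camera_matrix': array([[385.92802214,   0.        , 258.1045708 ],
       [  0.        , 385.92802214, 189.94533211],
       [  0.        ,   0.        ,   1.        ]]), 'dist_coeffs': array([-0.07050223,  0.        ,  0.        ,  0.        ,  0.        ]), 'world_from_camera': array([[-0.02974906,  0.98811712, -0.1507964 ,  0.34821597],
       [-0.99950375, -0.03096996, -0.00575377, -0.03728826],
       [-0.01035556,  0.1505504 ,  0.9885481 ,  0.9516002 ],
       [ 0.        ,  0.        ,  0.        ,  1.        ]])}
```

View pics/top0.png

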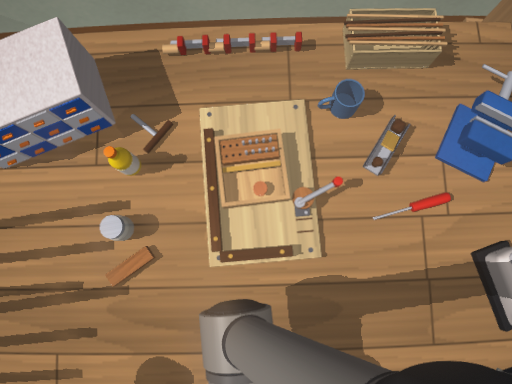

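View pics/scene0.png

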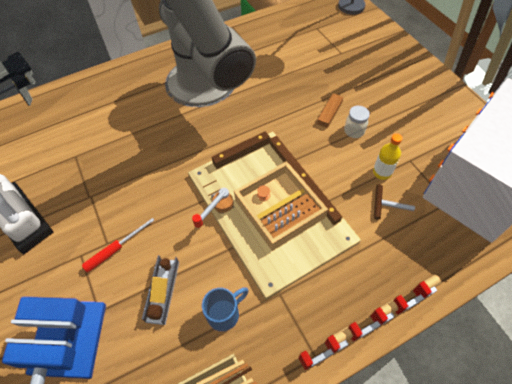

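The top view shows the board with corners near (200,107), (302,100), (320,256) and (210,265). The tray spans about (218–290, 133–205), and the red knob is at (338,182) with its pivot at about (300,203). The space behind the tray is free. Next I'll enlarge this area.

Run:
```python
import cv2
im=cv2.imread('pics/top0.png')[92:272,190:360]
cv2.imwrite('pics/crop0.png',cv2.resize(im,None,fx=3.3,fy=3.3,interpolation=cv2.INTER_CUBIC))
```

```text
(no output)
```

View pics/crop0.png

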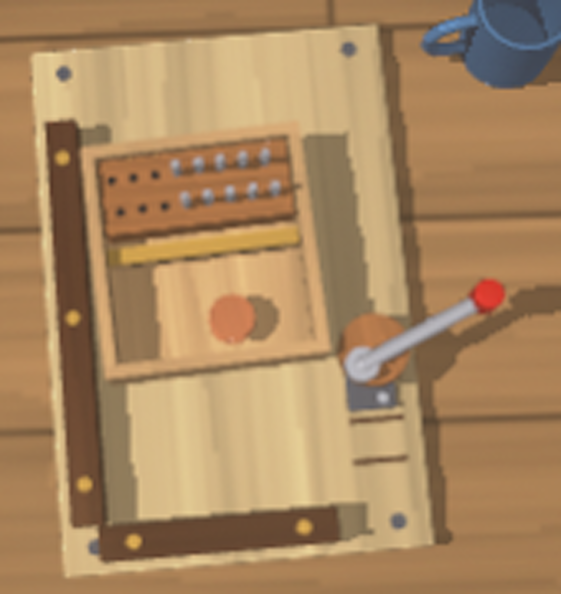

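The crop shows the tray's far rim from (82,150) to (298,122), its front edge from (110,380) to (330,352), the knob at (488,295) and the pivot at (362,364). I'll turn these pixels into world positions.

```bash
cat > h.py <<'E'
from cell import *
import cv2,numpy as np
def back(px,z,cam='top',c=None):
    c=c or get_calibration(cam);T=c['world_from_camera']
    u=cv2.undistortPoints(np.array([[px]],float),c['camera_matrix'],c['dist_coeffs'])[0,0]
    d=T[:3,:3]@np.array([u[0],-u[1],-1]);o=T[:3,3];return o+d*(z-o[2])/d[2]
E
python3 - <<'E'
from h import *
P=lambda u,v:(190+(u+.5)/3.3-.5,92+(v+.5)/3.3-.5)
for n,u,v,z in [('bFL',32,53,.018),('bFR',377,26,.018),('bNL',65,577,.018),('bNR',435,543,.018),('trFL',82,150,.063),('trFR',298,122,.063),('trNL',110,380,.063),('trNR',330,352,.063),('knob',488,295,.08),('pivot',362,364,.065),('stopL far',100,527,.048),('stopR far',337,506,.048),('fence near in',102,525,.044),('fence far in',76,121,.044),('spool',232,317,.049)]:
    print(n,np.round(back(P(u,v),z)[:2],4))
E
```

```text
bFL [0.707  0.1114]
bFR [ 0.7198 -0.1554]
bNL [0.3095 0.09  ]
bNR [ 0.3258 -0.1785]
trFL [0.6146 0.0681]
trFR [ 0.6303 -0.0887]
trNL [0.4468 0.0504]
trNR [ 0.4618 -0.1047]
knob [ 0.4961 -0.215 ]
pivot [ 0.4524 -0.1266]
stopL far [0.3448 0.0607]
stopR far [ 0.3545 -0.1063]
fence near in [0.3461 0.0597]
fence far in [0.6427 0.0746]
spool [ 0.4911 -0.0366]
```

Request:
step_arm(
  commands=[
    {"translation": [31.8,-18.5,0],"roll": 0},
    {"translation": [31.8,-18.5,0],"roll": 0},
    {"translation": [31.8,-18.5,0],"roll": 0},
    {"translation": [31.8,-18.5,0],"roll": 0},
    {"translation": [31.8,-18.5,0],"roll": 0},
    {"translation": [31.8,-18.5,0],"roll": 0},
    {"translation": [31.8,-18.5,0],"roll": 0},
    {"translation": [31.8,-18.5,0],"roll": 0},
    {"translation": [31.8,-18.5,0],"roll": 0},
    {"translation": [31.8,-18.5,0],"roll": 0},
    {"translation": [31.8,-18.5,0],"roll": 0},
    {"translation": [31.8,-18.5,0],"roll": 0},
    {"translation": [31.8,-18.5,0],"roll": 0},
    {"translation": [31.8,-18.5,0],"roll": 0},
    {"translation": [31.8,-18.5,0],"roll": 0},
    {"translation": [31.8,-18.5,0],"roll": 0},
    {"translation": [31.8,-18.5,0],"roll": 0},
    {"translation": [31.8,-18.5,0],"roll": 0},
    {"translation": [31.8,-18.5,0],"roll": 0},
    {"translation": [31.8,-18.5,0],"roll": 0},
  ],
  fingers=0.6,
)

```text
time: 2.47
tool_pos: [0.6556, -0.0104, 0.2266]
tool_rot: [3.141, 0.0, 0.221]
contact_force: [0.4, -0.4, 0.1]
opening: 0.0553
grip_force: 0.0
```

Request:
step_arm(
  commands=[
    {"translation": [0,0,20],"roll": 0.083},
    {"translation": [0,0,20],"roll": 0.083},
    {"translation": [0,0,20],"roll": 0},
    {"translation": [0,0,20],"roll": 0},
    {"translation": [0,0,0],"roll": 0},
  ],
)

```text
time: 2.88
tool_pos: [0.6521, -0.0115, 0.142]
tool_rot: [-3.14, 0.008, 0.055]
contact_force: [-0.4, 0.2, -0.5]
opening: 0.0545
grip_force: 0.0
```

Run:
```python
from h import *
s=observe();print(s['time'],s['tool_pos'],s['tool_rot'],s['contact_force'],s['opening'])
c=get_calibration('wrist');im=read_camera('wrist');cv2.imwrite('pics/w1.png',im[:,:,::-1])
np.save('w1.npy',c,allow_pickle=True)
print(c['world_from_camera'].round(3))
```

```text
2.8833 [ 0.65214186 -0.01151798  0.14196153] [-3.14016823  0.0081796   0.0550582 ] [-0.4046139   0.17606408 -0.51523302] 0.05450008026145069
[[ 0.056  0.958  0.282  0.727]
 [-0.998  0.054  0.014 -0.007]
 [-0.001 -0.283  0.959  0.3  ]
 [ 0.     0.     0.     1.   ]]
```

View pics/w1.png

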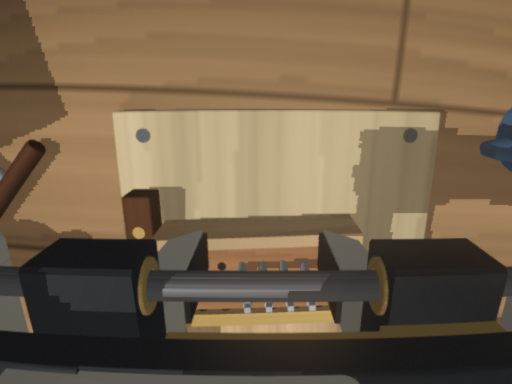

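The wrist view shows the board's far edge level at row 111. That confirms the tool is square to the jig at yaw 0.055. The tray's far rim is at about row 235 and its foot at row 216, with the fingers above. I'll check how far the fingers are from the wall.

Run:
```python
from h import *
c=np.load('w1.npy',allow_pickle=True).item()
for n,p,z in [('bFL',(115,111),.018),('bFR',(440,111),.018),('rimL',(165,236),.063),('rimR',(360,232),.063),('footL',(172,218),.018),('footR',(356,215),.018)]: print(n,back(p,z,c=c).round(4))
```

```text
bFL [0.7088 0.1124 0.018 ]
bFR [ 0.7242 -0.1527  0.018 ]
rimL [0.6216 0.0604 0.063 ]
rimR [ 0.633 -0.085  0.063]
footL [0.619  0.0665 0.018 ]
footR [ 0.6308 -0.094   0.018 ]
```

Request:
step_arm(
  commands=[
    {"translation": [1,0,20],"roll": 0},
    {"translation": [1,0,20],"roll": 0},
    {"translation": [1,0,20],"roll": 0},
    {"translation": [0,0,20],"roll": 0},
    {"translation": [0,0,18],"roll": 0},
    {"translation": [0,0,10],"roll": 0},
    {"translation": [0,0,0],"roll": 0},
    {"translation": [0,0,0],"roll": 0},
    {"translation": [0,0,0],"roll": 0},
  ],
)

```text
time: 3.68
tool_pos: [0.6588, -0.012, 0.0406]
tool_rot: [3.141, -0.003, 0.055]
contact_force: [-1.0, -0.8, 0.3]
opening: 0.0547
grip_force: 0.0
```

Request:
step_arm(
  commands=[
    {"translation": [-3,0,6],"roll": 0},
    {"translation": [-3,0,6],"roll": 0},
    {"translation": [-3,0,0],"roll": 0},
    {"translation": [-3,0,0],"roll": 0},
    {"translation": [-2,0,0],"roll": 0},
    {"translation": [-2,0,0],"roll": 0},
    {"translation": [-2,0,0],"roll": 0},
    {"translation": [-2,0,0],"roll": 0},
    {"translation": [-2,0,0],"roll": 0},
    {"translation": [-2,0,0],"roll": 0},
  ],
)

```text
time: 4.52
tool_pos: [0.6343, -0.0134, 0.027]
tool_rot: [3.141, -0.002, 0.055]
contact_force: [3.3, -1.5, -1.5]
opening: 0.0552
grip_force: 1.7
```

Request:
step_arm(
  commands=[
    {"translation": [-2,0,0],"roll": 0},
    {"translation": [-2,0,0],"roll": 0},
    {"translation": [-2,0,0],"roll": 0},
    {"translation": [-2,0,0],"roll": 0},
    {"translation": [-2,0,0],"roll": 0},
    {"translation": [-2,0,0],"roll": 0},
    {"translation": [-2,0,0],"roll": 0},
    {"translation": [-2,0,0],"roll": 0},
    {"translation": [-2,0,0],"roll": 0},
    {"translation": [-2,0,0],"roll": 0},
  ],
)

```text
time: 5.35
tool_pos: [0.6137, -0.0141, 0.0269]
tool_rot: [3.142, -0.001, 0.055]
contact_force: [5.2, 0.0, 0.8]
opening: 0.0554
grip_force: 2.5
```

Request:
step_arm(
  commands=[
    {"translation": [-3,0,0],"roll": 0},
    {"translation": [-3,0,0],"roll": 0},
    {"translation": [-3,0,0],"roll": 0},
    {"translation": [-3,0,0],"roll": 0},
    {"translation": [-3,0,0],"roll": 0},
    {"translation": [-3,0,0],"roll": 0},
    {"translation": [-3,0,0],"roll": 0},
    {"translation": [-3,0,0],"roll": 0},
    {"translation": [-3,0,0],"roll": 0},
    {"translation": [-3,0,0],"roll": 0},
  ],
)

```text
time: 6.18
tool_pos: [0.5838, -0.0158, 0.027]
tool_rot: [3.142, -0.001, 0.055]
contact_force: [5.2, 0.1, 0.6]
opening: 0.0549
grip_force: 2.5
```

Run:
```python
from h import *
im=read_camera('top');cv2.imwrite('pics/t2.png',cv2.resize(im[92:272,190:360,::-1],None,fx=3.3,fy=3.3,interpolation=cv2.INTER_CUBIC))
s=observe();print(s['tool_pos'],s['contact_force'],s['torque'])
```

```text
[ 0.58310365 -0.0158247   0.02688893] [ 2.38747074 -0.83310832  1.63321342] [-0.07119701 -0.46629852  0.06121435]
```

View pics/t2.png

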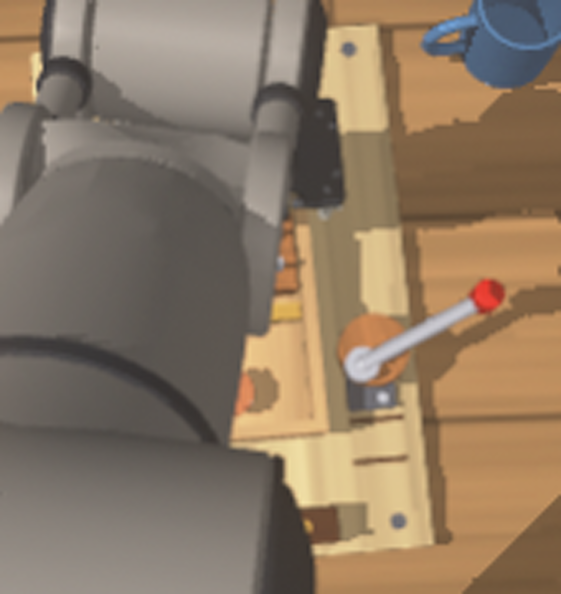

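The tray is sliding square, with the spool in its front part, and about 55 mm is left to go.

Request:
step_arm(
  commands=[
    {"translation": [-3,0,0],"roll": 0},
    {"translation": [-3,0,0],"roll": 0},
    {"translation": [-3,0,0],"roll": 0},
    {"translation": [-3,0,0],"roll": 0},
    {"translation": [-3,0,0],"roll": 0},
    {"translation": [-3,0,0],"roll": 0},
    {"translation": [-3,0,0],"roll": 0},
    {"translation": [-3,0,0],"roll": 0},
    {"translation": [-3,0,0],"roll": 0},
    {"translation": [-3,0,0],"roll": 0},
    {"translation": [-3,0,0],"roll": 0},
    {"translation": [-3,0,0],"roll": 0},
    {"translation": [-3,0,0],"roll": 0},
    {"translation": [-3,0,0],"roll": 0},
    {"translation": [-2,0,0],"roll": 0},
  ],
)

```text
time: 7.48
tool_pos: [0.5398, -0.0183, 0.0269]
tool_rot: [3.141, -0.001, 0.055]
contact_force: [4.7, -0.2, -0.7]
opening: 0.055
grip_force: 2.2
```

Request:
step_arm(
  commands=[
    {"translation": [-1,0,0],"roll": 0},
    {"translation": [-1,0,0],"roll": 0},
    {"translation": [-1,0,0],"roll": 0},
    {"translation": [-1,0,0],"roll": 0},
  ],
)

```text
time: 7.82
tool_pos: [0.5361, -0.0185, 0.0269]
tool_rot: [3.141, -0.001, 0.055]
contact_force: [4.8, 0.1, 1.1]
opening: 0.055
grip_force: 2.7
```

Request:
step_arm(
  commands=[
    {"translation": [-0.7,0,0],"roll": 0},
    {"translation": [-0.7,0,0],"roll": 0},
    {"translation": [-0.7,0,0],"roll": 0},
  ],
)

```text
time: 8.07
tool_pos: [0.534, -0.0186, 0.0269]
tool_rot: [3.141, -0.001, 0.055]
contact_force: [4.8, -0.4, 0.6]
opening: 0.055
grip_force: 2.7
```

Request:
step_arm(
  commands=[
    {"translation": [-0.6,0,0],"roll": 0},
    {"translation": [-0.6,0,0],"roll": 0},
  ],
)

```text
time: 8.23
tool_pos: [0.5328, -0.0187, 0.0269]
tool_rot: [3.141, -0.001, 0.055]
contact_force: [4.6, 1.3, 0.6]
opening: 0.0552
grip_force: 2.7
```

Request:
step_arm(
  commands=[
    {"translation": [-0.6,0,0],"roll": 0},
    {"translation": [-0.6,0,0],"roll": 0},
  ],
)

```text
time: 8.4
tool_pos: [0.5324, -0.0187, 0.0269]
tool_rot: [3.141, -0.003, 0.055]
contact_force: [8.6, 2.3, -2.4]
opening: 0.0551
grip_force: 4.7
```

Request:
step_arm(
  commands=[
    {"translation": [-0.5,0,0],"roll": 0},
    {"translation": [-0.5,0,0],"roll": 0},
  ],
)

```text
time: 8.57
tool_pos: [0.5324, -0.0186, 0.0271]
tool_rot: [3.141, -0.005, 0.055]
contact_force: [12.1, 3.0, -3.0]
opening: 0.0548
grip_force: 6.0
```

Request:
step_arm(
  commands=[
    {"translation": [0,0,0],"roll": 0},
    {"translation": [0,0,0],"roll": 0},
    {"translation": [0,0,0],"roll": 0},
  ],
)

```text
time: 8.82
tool_pos: [0.5324, -0.0186, 0.0271]
tool_rot: [3.141, -0.005, 0.055]
contact_force: [9.9, 2.1, -2.3]
opening: 0.0551
grip_force: 5.4
```

Request:
step_arm(
  commands=[
    {"translation": [-0.4,0,0],"roll": 0},
    {"translation": [0,0,0],"roll": 0},
    {"translation": [0,0,0],"roll": 0},
    {"translation": [0,0,0],"roll": 0},
    {"translation": [0,0,0],"roll": 0},
  ],
)

```text
time: 9.23
tool_pos: [0.5324, -0.0186, 0.0272]
tool_rot: [3.141, -0.005, 0.055]
contact_force: [11.9, 2.8, -3.1]
opening: 0.0553
grip_force: 5.9
```

Request:
step_arm(
  commands=[
    {"translation": [0,0,0],"roll": 0},
    {"translation": [0,0,0],"roll": 0},
    {"translation": [2,0,0],"roll": 0},
    {"translation": [3,0,0],"roll": 0},
    {"translation": [5,0,0],"roll": 0},
    {"translation": [5,0,-5],"roll": 0},
    {"translation": [3,0,-20],"roll": 0},
    {"translation": [0,0,-30],"roll": 0},
    {"translation": [0,0,-30],"roll": 0},
    {"translation": [0,0,-30],"roll": 0},
    {"translation": [0,0,-10],"roll": -0.101},
    {"translation": [0,0,0],"roll": -0.101},
    {"translation": [0,0,0],"roll": -0.101},
    {"translation": [0,0,0],"roll": -0.102},
    {"translation": [0,0,0],"roll": 0},
  ],
  fingers=0,
)

```text
time: 10.48
tool_pos: [0.5472, -0.0175, 0.1518]
tool_rot: [-3.141, 0.001, 0.464]
contact_force: [-0.9, -0.1, -0.4]
opening: 0.0004
grip_force: 0.0
```

Request:
step_arm(
  commands=[
    {"translation": [-16.9,15.4,0],"roll": 0},
    {"translation": [-16.9,15.4,0],"roll": 0},
    {"translation": [-16.9,15.4,0],"roll": 0},
    {"translation": [-16.9,15.4,0],"roll": 0},
    {"translation": [-16.9,15.4,0],"roll": 0},
    {"translation": [-16.9,15.4,0],"roll": 0},
    {"translation": [-16.9,15.4,0],"roll": 0},
    {"translation": [-16.9,15.4,0],"roll": 0},
    {"translation": [-16.9,15.4,0],"roll": 0},
    {"translation": [-16.9,15.4,0],"roll": 0},
    {"translation": [0,0,0],"roll": 0},
    {"translation": [0,0,0],"roll": 0},
  ],
)

```text
time: 11.48
tool_pos: [0.4641, -0.2314, 0.1516]
tool_rot: [-3.141, 0.0, 0.455]
contact_force: [-0.7, 0.8, -0.1]
opening: 0.0004
grip_force: 0.0
```

Run:
```python
from h import *
s=observe();print(s['time'],s['tool_pos'],s['tool_rot'],s['contact_force'])
c=get_calibration('wrist');im=read_camera('wrist');np.save('w3.npy',c,allow_pickle=True)
t=read_camera('top')[92:272,190:360]
t=cv2.resize(t,None,fx=3,fy=3,interpolation=cv2.INTER_CUBIC)
w=cv2.resize(im,(0,0),fx=.55,fy=.55)
cv2.imwrite('pics/t3.png',t[:,:,::-1])
for cam in('top','wrist'):print(cam,[(np.round(d['at'],4).tolist(),round(d['confidence'],2)) for d in search_frame(cam,'cam_knob')[:2]])
```

```text
11.4833 [ 0.46410767 -0.23135119  0.15156779] [-3.14054397e+00  4.76020590e-04  4.55014448e-01] [-0.73715535  0.79425305 -0.12138408]
top [([0.4647, -0.137, 0.0509], 0.89), ([0.4114, 0.3023, 0.0766], 0.7)]
wrist [([0.4775, -0.1456, 0.0575], 0.97)]
```

View pics/t3.png

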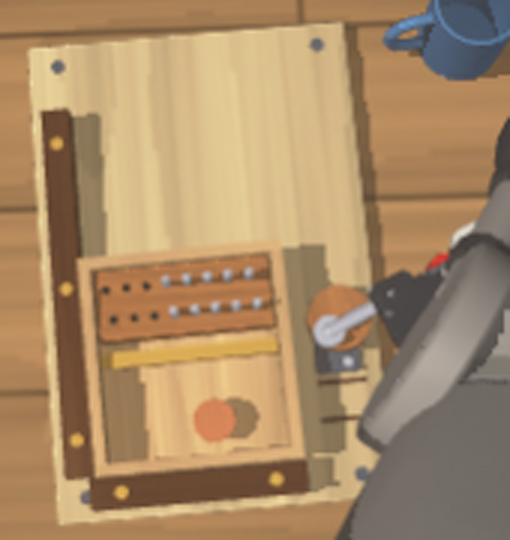

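The tray is flush and square at the stop, with its front edge on the batten at rows 455–470, and the spool is in it. Now I'll lower beside the knob.

Request:
step_arm(
  commands=[
    {"translation": [0,0,20],"roll": 0},
    {"translation": [0,0,20],"roll": 0},
    {"translation": [0,0,20],"roll": 0},
    {"translation": [0,0,20],"roll": 0},
    {"translation": [0,0,10],"roll": 0},
    {"translation": [0,0,6],"roll": 0},
    {"translation": [0,0,0],"roll": 0},
    {"translation": [0,0,0],"roll": 0},
  ],
)

```text
time: 12.35
tool_pos: [0.4652, -0.2308, 0.0562]
tool_rot: [3.141, -0.0, 0.46]
contact_force: [1.2, -0.1, 0.6]
opening: 0.0007
grip_force: 0.0
```

Request:
step_arm(
  commands=[
    {"translation": [2,0,0],"roll": 0},
    {"translation": [2,0,0],"roll": 0},
    {"translation": [2,0,0],"roll": 0},
    {"translation": [2,0,0],"roll": 0},
    {"translation": [2,0,0],"roll": 0},
    {"translation": [2,0,0],"roll": 0},
  ],
)

```text
time: 12.85
tool_pos: [0.4757, -0.2254, 0.0559]
tool_rot: [3.141, -0.0, 0.46]
contact_force: [0.3, -0.3, 0.1]
opening: 0.0007
grip_force: 0.0
```

Request:
step_arm(
  commands=[
    {"translation": [1,0,0],"roll": 0},
    {"translation": [1,0,0],"roll": 0},
    {"translation": [1,0,0],"roll": 0},
    {"translation": [1,0,0],"roll": 0},
  ],
)

```text
time: 13.18
tool_pos: [0.4789, -0.2237, 0.0557]
tool_rot: [-3.141, 0.0, 0.46]
contact_force: [-2.6, -1.4, 0.6]
opening: 0.0003
grip_force: 1.8
```

Request:
step_arm(
  commands=[
    {"translation": [4,0.7,0],"roll": -0.04},
    {"translation": [4,0.7,0],"roll": -0.04},
    {"translation": [4,0.7,0],"roll": -0.04},
    {"translation": [4,0.7,0],"roll": -0.04},
    {"translation": [4,0.7,0],"roll": -0.04},
    {"translation": [4,0.7,0],"roll": -0.04},
  ],
)

```text
time: 13.68
tool_pos: [0.5013, -0.2152, 0.0557]
tool_rot: [3.141, 0.001, 0.702]
contact_force: [-1.8, -3.9, -0.2]
opening: 0.0005
grip_force: 1.9
```

Request:
step_arm(
  commands=[
    {"translation": [4,0.7,0],"roll": -0.04},
    {"translation": [4,0.7,0],"roll": -0.04},
    {"translation": [4,0.7,0],"roll": -0.04},
    {"translation": [4,0.7,0],"roll": -0.04},
    {"translation": [4,0.7,0],"roll": -0.04},
  ],
)

```text
time: 14.1
tool_pos: [0.5183, -0.2039, 0.0557]
tool_rot: [3.141, 0.001, 0.902]
contact_force: [-1.4, -3.7, 0.1]
opening: 0.0005
grip_force: 1.9
```

```bash
cat > k.py <<'E'
from h import *
s=observe();y=s['tool_rot'][2];p=s['tool_pos'][:2];t=np.array([np.cos(y),np.sin(y)]);r=np.array([np.sin(y),-np.cos(y)])
d=p-np.array([.4524,-.1266]);k=d+.0205*t
f=s['contact_force'][:2];print('tool',p,y,'pivot rel (t,r) mm',(d@t*1e3).round(1),(d@r*1e3).round(1),'F t,r',(f@t).round(1),(f@r).round(1),'cam',np.arctan2(k[1],k[0])-.055+np.radians(75),'yawcam',y-np.pi/2-.055+np.radians(75))
E
python3 k.py
```

```text
tool [ 0.51825053 -0.20388886] 0.9017085846926021 pivot rel (t,r) mm -19.8 99.6 F t,r -3.7 1.2 cam 0.592145729616143 yawcam 0.5849091968934527
```

Tracking is good, with the cam at about 0.59 and a push of about 3.7 N. From here I'll take smaller steps.

Request:
step_arm(
  commands=[
    {"translation": [3,0.6,0],"roll": -0.03},
    {"translation": [3,0.6,0],"roll": -0.03},
    {"translation": [3,0.6,0],"roll": -0.03},
    {"translation": [3,0.6,0],"roll": -0.03},
  ],
)

```text
time: 14.43
tool_pos: [0.5276, -0.195, 0.0558]
tool_rot: [3.141, 0.0, 1.022]
contact_force: [1.2, -4.4, -1.1]
opening: 0.0003
grip_force: 2.1
```

Request:
step_arm(
  commands=[
    {"translation": [2,0.4,0],"roll": -0.02},
    {"translation": [2,0.4,0],"roll": -0.02},
    {"translation": [2,0.4,0],"roll": -0.02},
    {"translation": [2,0.4,0],"roll": -0.02},
    {"translation": [2,0.4,0],"roll": -0.02},
  ],
)

```text
time: 14.85
tool_pos: [0.5343, -0.1871, 0.0558]
tool_rot: [3.141, 0.0, 1.121]
contact_force: [1.5, -4.6, -1.2]
opening: 0.0007
grip_force: 2.1
```

```bash
python3 k.py
```

```text
tool [ 0.53427375 -0.18706084] 1.1214572294649006 pivot rel (t,r) mm -18.9 100.0 F t,r -3.5 3.4 cam 0.8206987155975289 yawcam 0.8046578416657512
```

Request:
step_arm(
  commands=[
    {"translation": [2,0.7,0],"roll": -0.02},
    {"translation": [2,0.6,0],"roll": -0.02},
    {"translation": [2,0.5,0],"roll": -0.02},
  ],
)

```text
time: 15.1
tool_pos: [0.538, -0.1821, 0.0557]
tool_rot: [-3.141, 0.0, 1.182]
contact_force: [-0.1, -3.7, 0.1]
opening: 0.0003
grip_force: 1.9
```

Request:
step_arm(
  commands=[
    {"translation": [2,0.5,0],"roll": -0.02},
    {"translation": [2,0.5,0],"roll": -0.02},
  ],
)

```text
time: 15.27
tool_pos: [0.5402, -0.1786, 0.0557]
tool_rot: [-3.141, -0.0, 1.222]
contact_force: [-0.7, -4.1, -0.6]
opening: 0.0004
grip_force: 1.8
```

```bash
python3 k.py
```

```text
tool [ 0.54022801 -0.17858111] 1.221768148462292 pivot rel (t,r) mm -18.8 100.3 F t,r -4.1 0.7 cam 0.9218041411696383 yawcam 0.9049687606631427
```

Request:
step_arm(
  commands=[
    {"translation": [2,0.5,0],"roll": -0.02},
    {"translation": [2,0.5,0],"roll": -0.02},
  ],
)

```text
time: 15.43
tool_pos: [0.5423, -0.1751, 0.0557]
tool_rot: [-3.141, -0.0, 1.262]
contact_force: [-1.2, -3.7, 0.4]
opening: 0.0006
grip_force: 1.6
```

Request:
step_arm(
  commands=[
    {"translation": [2,0.5,0],"roll": -0.02},
    {"translation": [2,0.5,0],"roll": -0.02},
  ],
)

```text
time: 15.6
tool_pos: [0.5444, -0.1715, 0.0556]
tool_rot: [-3.14, -0.0, 1.302]
contact_force: [-2.4, -2.7, -0.4]
opening: 0.0
grip_force: 1.5
```

Request:
step_arm(
  commands=[
    {"translation": [2,0.3,0],"roll": -0.02},
    {"translation": [2,0.3,0],"roll": -0.02},
  ],
)

```text
time: 15.77
tool_pos: [0.5462, -0.1679, 0.0556]
tool_rot: [-3.141, -0.0, 1.342]
contact_force: [-2.5, -2.5, 0.6]
opening: 0.0003
grip_force: 1.5
```

Request:
step_arm(
  commands=[
    {"translation": [2,0.3,0],"roll": -0.02},
    {"translation": [2,0.3,0],"roll": -0.02},
  ],
)

```text
time: 15.93
tool_pos: [0.5478, -0.1643, 0.0556]
tool_rot: [-3.141, 0.0, 1.382]
contact_force: [-2.4, -2.8, -0.3]
opening: 0.0008
grip_force: 1.5
```

```bash
python3 k.py
```

```text
tool [ 0.54781205 -0.16425193] 1.381828460123343 pivot rel (t,r) mm -19.1 100.8 F t,r -3.2 -1.8 cam 1.0793259148536865 yawcam 1.0650290723241937
```

Request:
step_arm(
  commands=[
    {"translation": [1.5,0.2,0],"roll": -0.015},
    {"translation": [1.5,0.2,0],"roll": -0.015},
  ],
)

```text
time: 16.1
tool_pos: [0.5489, -0.1615, 0.0557]
tool_rot: [3.142, 0.0, 1.411]
contact_force: [-1.3, -3.0, -0.4]
opening: 0.0002
grip_force: 1.5
```

Request:
step_arm(
  commands=[
    {"translation": [1.5,0.2,0],"roll": -0.015},
    {"translation": [1.5,0.2,0],"roll": -0.015},
  ],
)

```text
time: 16.27
tool_pos: [0.5499, -0.1587, 0.0557]
tool_rot: [3.141, 0.0, 1.441]
contact_force: [-0.9, -3.1, -0.4]
opening: 0.0005
grip_force: 1.6
```

```bash
python3 k.py
python3 - <<'E'
from h import *
t=read_camera('top')[92:272,190:360]
cv2.imwrite('pics/t4.png',cv2.resize(t,None,fx=3.3,fy=3.3,interpolation=cv2.INTER_CUBIC)[:,:,::-1])
E
```

```text
tool [ 0.549901  -0.1586917] 1.4412009055676633 pivot rel (t,r) mm -19.2 100.8 F t,r -3.1 -0.5 cam 1.137073102072345 yawcam 1.124401517768514
```

View pics/t4.png

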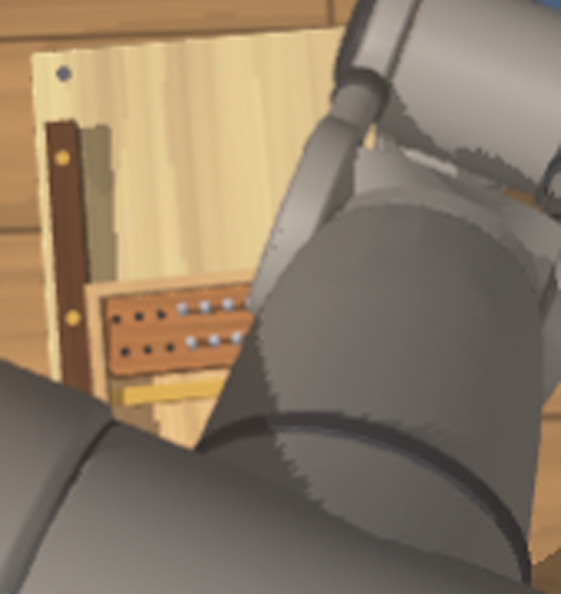

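The tray's far-left corner is at (86,287), still right beside the fence, and the cam isn't bearing hard yet. I'll continue in small steps.

Request:
step_arm(
  commands=[
    {"translation": [1.5,0.3,0],"roll": -0.015},
    {"translation": [1.5,0.3,0],"roll": -0.015},
  ],
)

```text
time: 16.48
tool_pos: [0.5508, -0.1558, 0.0557]
tool_rot: [3.141, 0.0, 1.471]
contact_force: [-1.0, -3.5, -1.8]
opening: 0.0005
grip_force: 1.7
```

Request:
step_arm(
  commands=[
    {"translation": [1.5,0.3,0],"roll": -0.015},
    {"translation": [1.5,0.3,0],"roll": -0.015},
  ],
)

```text
time: 16.65
tool_pos: [0.5516, -0.153, 0.0557]
tool_rot: [3.141, 0.0, 1.501]
contact_force: [-0.2, -5.2, -1.5]
opening: 0.0005
grip_force: 2.3
```

```bash
python3 k.py
```

```text
tool [ 0.5516469  -0.15298181] 1.5013050673171504 pivot rel (t,r) mm -19.4 100.8 F t,r -5.2 0.2 cam 1.19514699322247 yawcam 1.1845056795180011
```

Force is starting to rise.

Request:
step_arm(
  commands=[
    {"translation": [1,0.2,0],"roll": -0.01},
    {"translation": [1,0.2,0],"roll": -0.01},
  ],
)

```text
time: 16.82
tool_pos: [0.5522, -0.1511, 0.0557]
tool_rot: [3.141, 0.001, 1.521]
contact_force: [-0.2, -4.3, -1.7]
opening: 0.0007
grip_force: 2.5
```

Request:
step_arm(
  commands=[
    {"translation": [1,0.2,0],"roll": -0.01},
  ],
)

```text
time: 16.9
tool_pos: [0.5524, -0.1501, 0.0558]
tool_rot: [3.141, 0.0, 1.531]
contact_force: [-0.3, -5.0, -1.8]
opening: 0.0007
grip_force: 2.5
```

Request:
step_arm(
  commands=[
    {"translation": [1,0.2,0],"roll": -0.01},
  ],
)

```text
time: 16.98
tool_pos: [0.5526, -0.1491, 0.0557]
tool_rot: [3.141, 0.001, 1.541]
contact_force: [0.2, -4.9, -1.0]
opening: 0.0005
grip_force: 2.7
```

Request:
step_arm(
  commands=[
    {"translation": [1,0.2,0],"roll": -0.01},
    {"translation": [1,0.2,0],"roll": -0.01},
  ],
)

```text
time: 17.15
tool_pos: [0.5531, -0.1473, 0.0557]
tool_rot: [3.141, 0.001, 1.561]
contact_force: [-0.3, -7.6, -1.5]
opening: 0.0003
grip_force: 3.5
```

Request:
step_arm(
  commands=[
    {"translation": [1,0.2,0],"roll": -0.01},
  ],
)

```text
time: 17.23
tool_pos: [0.5533, -0.1467, 0.0558]
tool_rot: [3.141, 0.002, 1.571]
contact_force: [-0.2, -9.3, -1.7]
opening: 0.0
grip_force: 4.6
```

Request:
step_arm(
  commands=[
    {"translation": [1,0.2,0],"roll": -0.01},
  ],
)

```text
time: 17.32
tool_pos: [0.5535, -0.1463, 0.0558]
tool_rot: [3.141, 0.003, 1.581]
contact_force: [-1.2, -12.5, -3.0]
opening: 0.0006
grip_force: 6.2
```

Request:
step_arm(
  commands=[
    {"translation": [-1,0,0],"roll": 0},
    {"translation": [-3,0,0],"roll": 0},
    {"translation": [-6,0,0],"roll": 0},
    {"translation": [-10,0,0],"roll": 0},
    {"translation": [-10,0,-10],"roll": 0},
    {"translation": [0,0,-30],"roll": 0},
    {"translation": [0,0,-30],"roll": 0},
    {"translation": [0,0,-30],"roll": 0},
    {"translation": [-25,0,0],"roll": 0},
    {"translation": [-35,0,0],"roll": 0},
    {"translation": [-35,0,0],"roll": 0},
    {"translation": [-35,0,0],"roll": 0},
    {"translation": [-35,0,0],"roll": 0},
    {"translation": [-35,0,0],"roll": 0},
    {"translation": [-35,0,0],"roll": 0},
    {"translation": [-25,0,0],"roll": 0},
    {"translation": [0,0,0],"roll": 0},
    {"translation": [0,0,0],"roll": 0},
  ],
)

```text
time: 18.82
tool_pos: [0.5551, -0.4365, 0.1549]
tool_rot: [-3.141, -0.001, 1.577]
contact_force: [-0.4, 0.7, -0.4]
opening: 0.0003
grip_force: 0.0
```

Run:
```python
from h import *
s=observe();print(s['time'],s['tool_pos'],s['contact_force'])
t=read_camera('top')[92:272,190:360]
cv2.imwrite('pics/t5.png',cv2.resize(t,None,fx=3.3,fy=3.3,interpolation=cv2.INTER_CUBIC)[:,:,::-1])
```

```text
18.8167 [ 0.55511422 -0.43647469  0.1548881 ] [-0.36138965  0.69374271 -0.43201523]
```

View pics/t5.png

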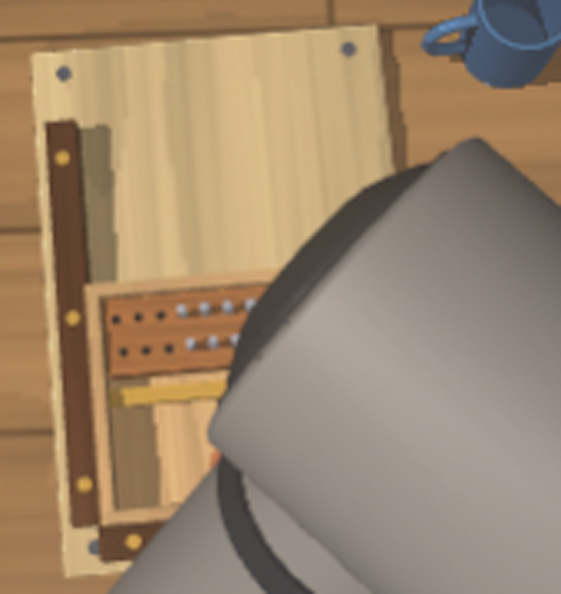

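Request:
step_arm(
  commands=[
    {"translation": [0,-37,0],"roll": 0},
    {"translation": [0,-37,0],"roll": 0},
    {"translation": [0,-37,0],"roll": 0},
    {"translation": [0,-37,0],"roll": 0},
    {"translation": [0,-37,0],"roll": 0},
    {"translation": [-5,-37,0],"roll": 0},
    {"translation": [-5,-37,0],"roll": 0},
    {"translation": [-5,-37,0],"roll": 0},
    {"translation": [-5,-37,0],"roll": 0},
    {"translation": [0,0,0],"roll": 0},
    {"translation": [0,0,0],"roll": 0},
  ],
)

```text
time: 19.78
tool_pos: [0.2223, -0.4573, 0.1563]
tool_rot: [3.141, 0.0, 1.578]
contact_force: [0.9, 0.1, -0.4]
opening: 0.0002
grip_force: 0.0
```

Run:
```python
from h import *
s=observe();print(s['time'],s['tool_pos'],s['contact_force'])
t=read_camera('top')[172:272,195:345]
cv2.imwrite('pics/t6.png',cv2.resize(t,None,fx=5,fy=5,interpolation=cv2.INTER_CUBIC)[:,:,::-1])
```

```text
19.7833 [ 0.22227608 -0.4572857   0.15633577] [ 0.93721336  0.08766002 -0.36088405]
```

View pics/t6.png

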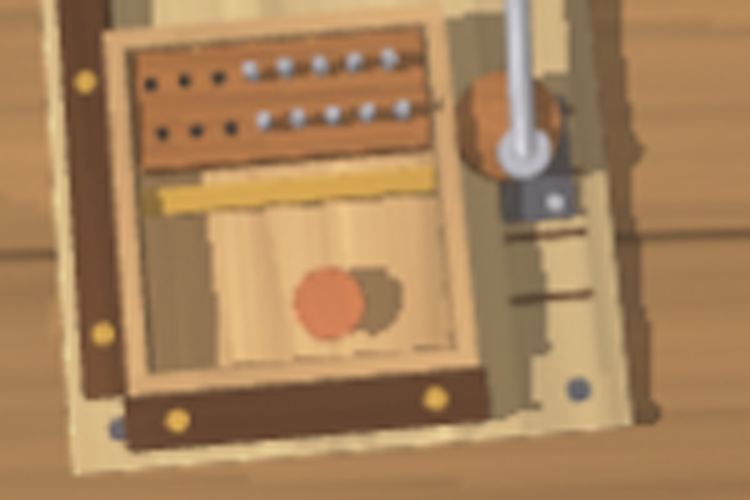

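The tray sits between the fence and the disc and lies against the stop, with the spool inside at (328,302). I'll check the squareness and gaps numerically.

Run:
```python
from h import *
P=lambda u,v:(195+(u+.5)/5-.5,172+(v+.5)/5-.5)
c=get_calibration('top');o=np.array([.3497,-.0224]);a=.056;R=np.array([[np.cos(a),np.sin(a)],[-np.sin(a),np.cos(a)]])
for n,u,v,z in [('FL',104,33,.063),('FR',441,8,.063),('NL',132,397,.063),('NR',480,366,.063),('stopNL',127,450,.048),('stopNR',490,415,.048),('disc left',458,120,.05),('pivot',525,150,.068)]: print(n,(R@(back(P(u,v),z,c=c)[:2]-o)).round(4))
```

```text
FL [0.1698 0.0802]
FR [ 0.1678 -0.0783]
NL [0.0003 0.0792]
NR [ 0.0007 -0.0802]
stopNL [-0.0237  0.0849]
stopNR [-0.0221 -0.0838]
disc left [ 0.1161 -0.0821]
pivot [ 0.0971 -0.1101]
```

```bash
python3 -c "
from cell import *
print(hand_in())"
```

```text
the job is handed in; nothing more can be done
None
```

I pulled the tray home against the front stop (about 12 N, held), swung the cam until the knob push reached about 12.5 N, and handed the job in with the hand clear. The last picture puts the tray within about 1 mm of stop and fence, square, with the spool still in it; I had no direct reading of the clamp's grip, and hand-in returned no verdict.

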